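Hang the rinse basket on the two pins over the wash basin

TASK

Pick up the blue rinse basket with its potsherd by the yellow handle and hang it over the white basin, both holed ears on the two red-tipped pins of the stand, level and fully home on the posts. Feel for the pins and never push the basket on the stand or basin with more than 20 N; keep hold of it until it is home, then let go and move clear. Keep the sherd in the basket and leave everything else where it is.

Things in the scene. Friction and masses are not known exactly. Their poses are not given: they have to be found in the camera images.
- basket_grip (a point): Centre of the yellow handle bar of the loose blue basket (0.2 to 0.4 kg). x across the bar, y along it towards an ear, z up. Bar 16 (x) x 66 (y) x 24 mm high, its centre 105 mm above the basket's underside, carried by end posts at y = +-30 mm (14 x 6 mm). The ears' underside lies 66 mm below this point. Alike both ways round; starts upright on the table.
- basket: The same basket, axes alike; origin centre of its underside. Open box 70 (x) x 66 (y) x 45 mm. Two ears at y = +-(33 to 92) mm, 30 mm wide, 6 mm thick, underside 39 mm up, each with a through hole 10 mm in diameter at x = 0, y = +-66 mm.
- basin: White wash basin fixed to the table, outside 200 (x) x 260 (y) x 60 mm high, with lip 220 x 280, wall and floor 5 mm; origin under its centre, x and y along its sides, z up.
- stand_mid (a point): On the basin's axis, 90 mm above the table, axes as the basin's. Middle of the rail of a steel stand: two posts (26 x 12 mm), tops level with this point, each with an upright red pin 8 mm in diameter, 14 mm high (last 1 mm tapers to 6 mm). Pins at x = 0, y = c +- 66 mm; the stand is clamped firm at an unmeasured c, -12 to +12 mm, to be felt for. Hung home, the bar's centre is 66 mm above this point.
- sherd_mid (a point): centre of the orange potsherd lying loose in the basket, about 33 x 28 x 9 mm, 25 g; lies on the basket floor, 97 mm below the handle bar's centre
- soaking_a_mid (a point): brown potsherd about 40 x 32 x 9 mm soaking loose on the basin floor, robot side of the stand; its centre
- soaking_b_mid (a point): brown potsherd about 40 x 36 x 9 mm loose on the basin floor, beyond the stand; its centre
- brush: brush lying to the robot's right; bystander
- jar: amber jar, 60 mm wide, 85 mm high; bystander; origin under its centre
- dish: white bowl, 100 mm wide, 30 mm high; bystander; origin under its centre
- spatula: spatula lying beyond the work places; bystander
- vial: glass bottle, 40 mm wide, 70 mm high; bystander; origin under its centre
Mind the look-alikes: they are no part of the job. What is shaped like the basket but pink is not meant.

How it is judged:
By the outcome, as a careful person would: the job done as asked, in the order asked, and still so for the second after the job is handed in, with the robot touching nothing.
It also fails if it takes over 72 s, if anything falls off the work surface, if the arm or the gripper's body presses on something with over 40 N, if the wrist force passes 120 N, or if a joint passes its speed limit or range.

ROBOT

A 6-joint arm with a two-finger parallel gripper is mounted at the origin on the work surface. World frame = base frame: x ahead of the robot, y to its left, z up, the work surface at z = 0. Lengths are in mm, angles in rad, forces in N, time in s.
With the tool pointing down it reaches from about 325 to 850 mm from the base axis. Payload 15.5 kg.
Tool frame: the origin (TCP) lies between the finger pads; the fingertips stand 8 mm ahead of it and the grasp point (between the pads) lies 11 mm behind it (manip.nose_length is the z of the fingertips in the tool frame, in mm); z points along the fingers, y is the line along which they close (so a half turn about z gives the same grasp; the last joint's range is limited). The gripper opens to 91 mm and grips with 3 to 60 N. Pads are 32 mm wide; open, the fingers measure 118 mm over their backs; the gripper's body (76 mm by 178 mm) begins 60 mm behind the grasp point.
Start: joints at [1.24, 0.494, 1.345, -0, 1.302, -0.096], TCP at [146.008, 607.707, 221.915] pointing down, gripper open.
Joint ranges: [-2.91, 2.91], [-0.82, 2.16], [0.22, 2.67], [-1.22, 4.37], [0.12, 2.79], [-3.08, 3.08]. Speed limits (rad/s): [1.89, 1.89, 2.57, 3.01, 3.01, 3.01].

INTERFACE

Orientations are given as [roll, pitch, yaw] about the fixed x, y, z axes, in that order (R = Rz(yaw) Ry(pitch) Rx(roll)).
In Python, from bench import manip gives the robot as it stands.
- The arm moves only by the shell command python3 -m jog 'ROWS' [OPENING] [FORCE]. ROWS is JSON, a list of rows, each an object with "linear": the shift along the tool's x, y, z in m, a list of three; "turn": the turn about the tool's z in degrees. In form: [{"linear": [x, y, z], "turn": turn}, ...]. A call has 1 to 5 rows; each row is the pose to reach, as a shift and turn from the pose commanded when the call began, along the tool's axes at that moment; what a row does not reach only later rows make up. A row lasts 1/8 s, in which the tool goes at most 62.5 mm and 10.7 degrees, less where a joint would pass 70% of its speed; a pose out of reach is approached as far as the arm can. A call with a gripper value outside its range is refused whole. OPENING is the finger opening in m, from 0 to 0.0912, set as the call begins (- or left out, the last holds). The fingers move at their own pace and stop on an object; FORCE is the grip in N (left out, the last holds). Time passes only in rows, so rows that repeat a pose let the fingers close. It gives the time, the measured TCP pose, the force, the opening and the grip force at its end, in the units of the state.
- manip.get_state(): the state, without advancing time (a new reading comes with each control period).
- manip.camera(name): name is "scene" or "side" or "wrist"; returns the picture (400x640x3 uint8, blue, green, red); there is no depth.
- manip.get_calibration(name): a dict with "fx", "fy", "cx", "cy" (pixels), "world_from_camera" (4x4, takes a point from camera to world coordinates). Camera axes: x right, y down, z forward; pixel columns grow to the right and rows downward; lengths in mm; the calibration is good to about 2 mm. The wrist camera is an equidistant fisheye: a pixel r from the principal point sees the ray r / f radians off the axis. A picture is of the moment at which its call begins: read the wrist's pose just before it. get_calibration takes no time and is no camera call; for the wrist camera it gives the pose at the moment of the call.
- manip.finish_job(): hands the job in; it is judged then, once.
The state is a dict: "time": time; "joint_pos": joint angles; "qd": joint speeds; "tau": joint torques, N m; "position": TCP position; "tcp_rot": TCP orientation; "contact_force": force on the tool from outside, world axes, zero at the start; "wrist_torque": the same for the moment, N m; "finger_gap": opening from 0.0 (shut) to 1.0 (fully open); "gripper_force": force on a finger pad.
Only numpy, scipy, OpenCV 4.12 (cv2) and the standard library are available. Lean on these libraries where they do the work, as an engineer would, in place of code of your own. Each camera call takes 0.05 s, during which the arm holds its last target. There are 200 camera calls.

## Working session

There is one attempt and no reset: what is moved stays moved. The work goes in short steps, Python scripts to look and compute and a shell command to move; the robot and the scene stay as the last step left them, time stands still between calls to the robot, and variables do not carry over. Pictures are saved under pics/ and viewed, at most 10 in all, crops included, and the job is handed in when it is done.

```bash
ls; mkdir -p pics; python3 - <<'E'
from bench import manip
import cv2,numpy as np
s=manip.get_state();print(s)
a=manip.camera("scene");b=manip.camera("side");c=manip.camera("wrist")
for n,i in zip(("scene","side","wrist"),(a,b,c)):
    cv2.imwrite(f"pics/{n}0.png",i)
    k=manip.get_calibration(n);print(n,{q:np.round(v,3).tolist() for q,v in k.items()})
cv2.imwrite("pics/m0.png",cv2.resize(np.vstack([a,b]),(480,600)))
E
```

```text
pics
{'time': 0.0, 'joint_pos': array([ 1.23949890e+00,  4.94197315e-01,  1.34610495e+00, -3.92280537e-05,
        1.30247076e+00, -9.54732665e-02]), 'qd': array([-0.00055424, -0.00105697, -0.00037942,  0.00061392, -0.0006571 ,
       -0.00019314]), 'tau': array([ 1.26067084e-04, -8.78799176e+01, -3.81867671e+01,  7.12011871e-02,
        5.30370476e-02, -7.46369801e-05]), 'position': array([145.90730535, 607.37198905, 221.33833115]), 'tcp_rot': array([-3.14041405e+00, -7.48829025e-05,  2.90577887e+00]), 'contact_force': array([0.46633955, 0.36966512, 0.36281422]), 'wrist_torque': array([0.0138214 , 0.02243818, 0.00196482]), 'gripper_force': 0.0, 'finger_gap': 0.9989314061754898}
scene {'fx': 506.09, 'fy': 506.09, 'cx': 325.525, 'cy': 197.25, 'world_from_camera': [[0.265, 0.703, -0.66, 1433.18], [0.964, -0.192, 0.182, -247.182], [0.002, -0.684, -0.729, 1109.295], [0.0, 0.0, 0.0, 1.0]]}
side {'fx': 417.577, 'fy': 417.577, 'cx': 321.585, 'cy': 199.002, 'world_from_camera': [[-0.831, 0.31, -0.463, 1161.745], [0.557, 0.457, -0.694, 924.116], [-0.003, -0.834, -0.552, 834.212], [0.0, 0.0, 0.0, 1.0]]}
wrist {'fx': 309.707, 'fy': 309.707, 'cx': 318.16, 'cy': 204.706, 'world_from_camera': [[0.232, 0.939, 0.253, 74.132], [0.973, -0.224, -0.061, 624.908], [-0.001, 0.261, -0.965, 384.32], [0.0, 0.0, 0.0, 1.0]]}
```

View pics/scene0.png

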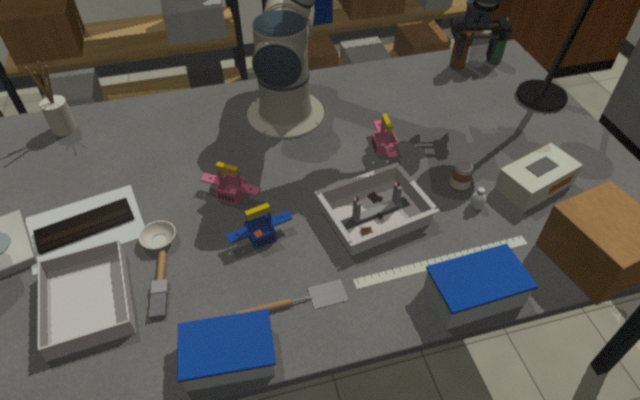

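View pics/side0.png

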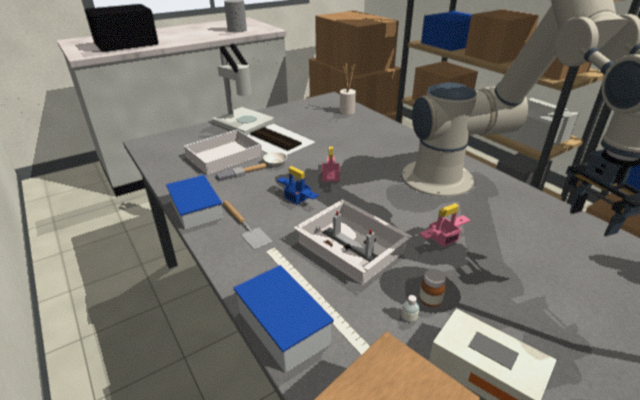

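Scene view: the basket-shaped things are blue at (260,226) and pink at (231,185) and (386,138). The basin with its two-post stand is at (377,207). Side view: blue at (296,187), pink at (330,165) and (448,228), basin at (350,238). Only the blue one fits the description. Next I'll measure it and enlarge it in a crop.

```bash
cat > h.py <<'E'
from bench import manip
import cv2,numpy as np
def ray(k,u,v,fish=False):
    T=np.array(k["world_from_camera"]);x=(u-k["cx"])/k["fx"];y=(v-k["cy"])/k["fy"]
    if fish:
        r=np.hypot(x,y);d=np.array([x/r*np.sin(r),y/r*np.sin(r),np.cos(r)])
    else: d=np.array([x,y,1.])
    d=T[:3,:3]@d; return T[:3,3],d/np.linalg.norm(d)
def plane(r,z): o,d=r; return o+d*(z-o[2])/d[2]
def tri(rs):
    A=sum(np.eye(3)-np.outer(d,d) for o,d in rs);b=sum((np.eye(3)-np.outer(d,d))@o for o,d in rs)
    p=np.linalg.solve(A,b);return p,[round(float(np.linalg.norm(np.cross(p-o,d))),1) for o,d in rs]
def blobs(img,lo,hi,box=None,amin=3):
    m=cv2.inRange(cv2.cvtColor(img,cv2.COLOR_BGR2HSV),np.array(lo),np.array(hi))
    if box: z=np.zeros_like(m);x0,y0,x1,y1=box;z[y0:y1,x0:x1]=m[y0:y1,x0:x1];m=z
    n,l,s,c=cv2.connectedComponentsWithStats(m)
    return [(int(s[i,4]),c[i].round(1).tolist(),s[i,:4].tolist()) for i in range(1,n) if s[i,4]>=amin],m
YEL=((20,120,90),(33,255,255));BLU=((105,120,40),(125,255,255));RED=((0,110,60),(8,255,255))
E
python3 - <<'E'
from h import *
a=cv2.imread("pics/scene0.png");b=cv2.imread("pics/side0.png")
ks,kb=manip.get_calibration("scene"),manip.get_calibration("side")
for n,i,bx,b2 in(("scene",a,(225,195,295,252),(315,165,440,250)),("side",b,(272,160,322,208),(293,200,410,280))):
    print(n,"Y",blobs(i,*YEL,bx)[0],"B",blobs(i,*BLU,bx,20)[0],"R",blobs(i,*RED,b2)[0])
    c=i[bx[1]:bx[3],bx[0]:bx[2]];d=i[b2[1]:b2[3],b2[0]:b2[2]]
    cv2.imwrite(f"pics/c_{n}.png",np.hstack([cv2.resize(c,(400,300),interpolation=3),cv2.resize(d,(400,300),interpolation=3)]))
cv2.imwrite("pics/crop1.png",np.vstack([cv2.imread("pics/c_scene.png"),cv2.imread("pics/c_side.png")]))
E
```

```text
scene Y [(158, [256.8, 208.8], [245, 203, 25, 13])] B [(866, [259.0, 227.7], [226, 211, 66, 37])] R [(5, [398.4, 182.8], [398, 182, 2, 3]), (3, [357.0, 198.0], [357, 197, 1, 3])]
side Y [(119, [296.4, 172.0], [289, 166, 16, 13])] B [(579, [296.4, 189.8], [277, 175, 41, 29])] R [(3, [337.0, 213.0], [337, 212, 1, 3]), (6, [370.3, 231.2], [370, 230, 2, 4])]
```

View pics/crop1.png

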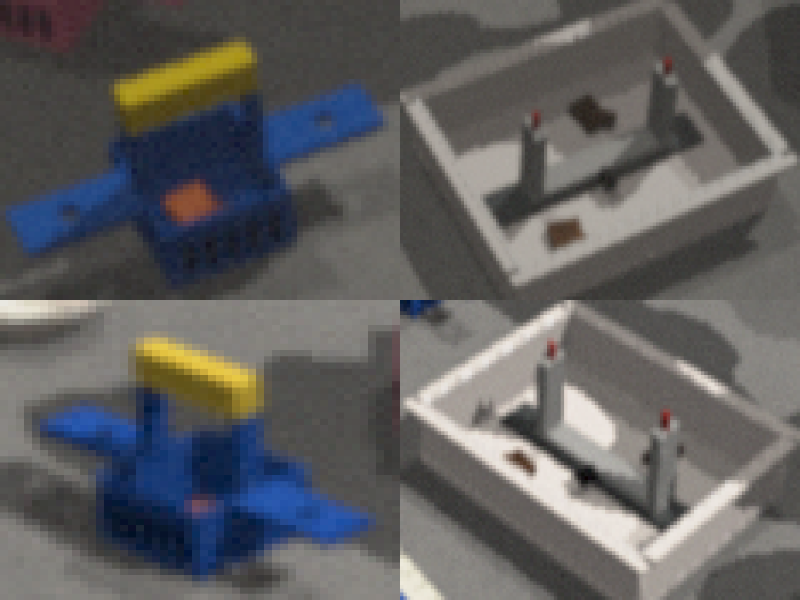

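The crop confirms the blue basket: yellow bar, orange sherd inside, holed ears. The red pin tips show in both views.

```bash
python3 - <<'E'
from h import *
a=cv2.imread("pics/scene0.png");b=cv2.imread("pics/side0.png")
ks,kb=manip.get_calibration("scene"),manip.get_calibration("side")
p=lambda u,v:tri([ray(ks,*u),ray(kb,*v)])
print("bar",p((256.8,208.8),(296.4,172.0)))
P=p((398.4,182.8),(370.3,231.2));M=p((357,198),(337,213));print("pins",P,M)
d=P[0]-M[0];print("len",np.linalg.norm(d),"yaw pin axis",np.degrees(np.arctan2(d[1],d[0])),"mid",(P[0]+M[0])/2)
# ear end-centres: extremes of blue mask, plane z=45
for n,i,k,bx in(("scene",a,ks,(225,195,295,252)),("side",b,kb,(272,160,322,208))):
    m=blobs(i,*BLU,bx,20)[1]
    ys,xs=np.nonzero(m);pts=np.array([plane(ray(k,u,v),45) for u,v in zip(xs,ys)])[:,:2]
    my=blobs(i,*YEL,bx)[1];ys,xs=np.nonzero(my);q=np.array([plane(ray(k,u,v),117) for u,v in zip(xs,ys)])[:,:2]
    for nm,w in(("blue",pts),("yel",q)):
        r=cv2.minAreaRect(w.astype(np.float32));print(n,nm,r)
        u,s,v=np.linalg.svd(w-w.mean(0),full_matrices=False);print("  pca deg",np.degrees(np.arctan2(v[0,1],v[0,0])),w.mean(0))
# basin lip outline, bright mask
for n,i,k,bx in(("scene",a,ks,(310,160,445,255)),("side",b,kb,(290,195,412,285))):
    g=cv2.cvtColor(i,cv2.COLOR_BGR2GRAY);print(n,np.percentile(g[bx[1]:bx[3],bx[0]:bx[2]],[10,50,90]))
# corners from crop1 (px): lip outer corners scene
sx=lambda u,v:(315+u*125/400,165+v*85/300); tx=lambda u,v:(293+u*117/400,200+(v-0)*80/300)
for c in((0,95),(265,0),(398,155),(110,285)): print("scene corner",plane(ray(ks,*sx(*c)),60).round(0))
for c in((172,5),(5,105),(243,270),(398,135)): print("side corner",plane(ray(kb,*tx(*c)),60).round(0))
E
```

```text
bar (array([ 525.33881746, -184.17723205,  108.22290883]), [3.8, 3.8])
pins (array([522.51397131, 216.90444123, 100.61701447]), [1.1, 1.1]) (array([546.2371809 ,  87.60069259,  98.18192833]), [1.7, 1.7])
len 131.48452277350287 yaw pin axis 100.39636947893793 mid [534.3755761  152.25256691  99.3994714 ]
scene blue ((543.849853515625, -181.54812622070312), (97.03461456298828, 184.8492889404297), 11.742003440856934)
  pca deg -75.58814054297574 [ 533.10691202 -185.65852044]
scene yel ((527.8306274414062, -184.91326904296875), (22.608503341674805, 68.0210952758789), 11.985031127929688)
  pca deg -77.01667610428579 [ 528.20345432 -184.50408688]
side blue ((539.7039794921875, -182.09432983398438), (186.90252685546875, 106.66865539550781), 83.22697448730469)
  pca deg 83.14538187503508 [ 540.26661071 -168.7567377 ]
side yel ((539.1253051757812, -168.6895751953125), (37.893707275390625, 86.1183853149414), 11.867902755737305)
  pca deg 89.81611129273183 [ 538.03811331 -167.04192279]
scene [ 62.  85. 154.]
side [ 76. 114. 200.]
scene corner [456.  -8.  60.]
scene corner [413. 262.  60.]
scene corner [610. 309.  60.]
scene corner [668.  29.  60.]
side corner [460.   3.  60.]
side corner [670.  37.  60.]
side corner [615. 306.  60.]
side corner [408. 261.  60.]
```

```bash
python3 -m jog '[{"linear":[-0.039,-0.048,0],"turn":0},{"linear":[-0.078,-0.097,0],"turn":0},{"linear":[-0.118,-0.145,0],"turn":0},{"linear":[-0.158,-0.194,0],"turn":0},{"linear":[-0.197,-0.242,0],"turn":0}]' 0.0912
python3 -m jog '[{"linear":[-0.039,-0.048,0],"turn":0},{"linear":[-0.078,-0.097,0],"turn":0},{"linear":[-0.118,-0.145,0],"turn":0},{"linear":[-0.158,-0.194,0],"turn":0},{"linear":[-0.197,-0.242,0],"turn":0}]'
python3 -m jog '[{"linear":[-0.039,-0.048,0],"turn":10},{"linear":[-0.078,-0.097,0],"turn":20},{"linear":[-0.118,-0.145,0],"turn":30},{"linear":[-0.158,-0.194,0],"turn":40},{"linear":[-0.159,-0.196,0],"turn":50}]'
python3 -m jog '[{"linear":[0,0,0],"turn":10},{"linear":[0,0,0],"turn":14.5},{"linear":[0,0,0],"turn":14.5}]'
python3 - <<'E'
from h import *
import json
k=manip.get_calibration("wrist");i=manip.camera("wrist");cv2.imwrite("pics/w1.png",i)
json.dump({q:np.array(v).tolist() for q,v in k.items()},open("w1.json","w"))
print("Y",blobs(i,*YEL,None,100)[0],"B",blobs(i,*BLU,None,300)[0])
E
```

```text
time: 0.78
position: [281.4, 324.8, 221.9]
tcp_rot: [3.141, 0.0, 2.906]
contact_force: [0.8, 0.6, -0.7]
finger_gap: 0.999
gripper_force: 0.0
time: 1.4
position: [416.4, 43.4, 222.0]
tcp_rot: [3.141, 0.0, 2.906]
contact_force: [0.8, 0.6, -0.1]
finger_gap: 1.002
gripper_force: 0.0
time: 2.02
position: [526.0, -186.0, 221.4]
tcp_rot: [3.141, 0.001, 2.024]
contact_force: [-1.4, 1.0, 0.0]
finger_gap: 1.0
gripper_force: 0.0
time: 2.4
position: [524.5, -182.3, 221.7]
tcp_rot: [-3.141, -0.0, 1.78]
contact_force: [0.6, -0.4, -0.8]
finger_gap: 1.0
gripper_force: 0.0
Y [(1281, [320.6, 205.5], [311, 170, 19, 73]), (921, [141.9, 215.7], [118, 193, 47, 45]), (121, [481.0, 218.8], [474, 199, 14, 39]), (486, [477.3, 274.0], [464, 251, 23, 47]), (420, [158.9, 274.8], [151, 252, 22, 46]), (1966, [450.2, 317.2], [362, 300, 166, 32])] B [(397, [621.5, 5.4], [600, 0, 40, 17]), (4832, [320.5, 182.1], [289, 109, 64, 158])]
```

View pics/w1.png

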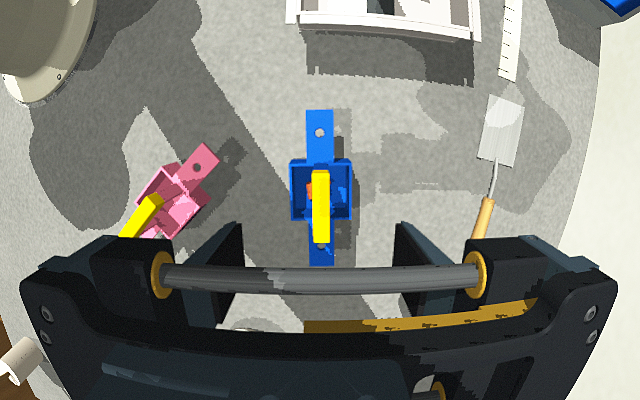

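The wrist view shows the blue basket centred, bar at (320,205), between the open fingers. The pink one is well off to the left, bar at (142,216). One more wrist view gives the height.

```bash
python3 -m jog '[{"linear":[-0.05,0.0,0],"turn":0},{"linear":[-0.05,0.0,0],"turn":0},{"linear":[-0.05,0.0,0],"turn":0}]'
python3 - <<'E'
from h import *
import json
k2=manip.get_calibration("wrist");j=manip.camera("wrist");cv2.imwrite("pics/w2.png",j)
k1=json.load(open("w1.json"));i=cv2.imread("pics/w1.png")
def meas(img,k):
    m=blobs(img,*YEL,(270,90,370,250),100)[1];
    c=[x for x in blobs(img,*YEL,(270,90,370,250),100)[0]];print(c)
    ys,xs=np.nonzero(m);q=np.array([plane(ray(k,u,v,1),117)[:2] for u,v in zip(xs,ys)]).astype(np.float32)
    print("rect@117",cv2.minAreaRect(q))
    mb=blobs(img,*BLU,(270,70,370,280),100)[1];ys,xs=np.nonzero(mb)
    w=np.array([plane(ray(k,u,v,1),45)[:2] for u,v in zip(xs,ys)]).astype(np.float32);print("blue@45",cv2.minAreaRect(w))
    cn,h=cv2.findContours(mb,cv2.RETR_CCOMP,cv2.CHAIN_APPROX_NONE)
    for n,cc in enumerate(cn):
        if h[0,n,3]>=0 and 15<cv2.contourArea(cc)<250:
            M=cv2.moments(cc);u=M["m10"]/M["m00"],M["m01"]/M["m00"];print(" hole px",np.round(u,1),cv2.contourArea(cc),plane(ray(k,*u,1),45).round(1))
    r=ys.min();return c[0][1],(m.nonzero()[0].min(),)
    
a=meas(i,k1);b=meas(j,k2)
def far(img):
    m=blobs(img,*YEL,(270,90,370,250),100)[1];ys,xs=np.nonzero(m);r=ys.min();return xs[ys<=r+1].mean()+.0,r-.5
print("far end tri",tri([ray(k1,*far(i),1),ray(k2,*far(j),1)]))
print("centroid tri",tri([ray(k1,*a[0],1),ray(k2,*b[0],1)]))
print(manip.get_state()["position"])
E
```

```text
time: 2.82
position: [534.8, -231.0, 221.7]
tcp_rot: [-3.141, -0.001, 1.781]
contact_force: [-0.8, 0.7, 1.5]
finger_gap: 0.998
gripper_force: 0.0
[(1281, [320.6, 205.5], [311, 170, 19, 73])]
rect@117 ((526.20947265625, -182.75442504882812), (15.841766357421875, 67.40665435791016), 12.646407127380371)
blue@45 ((527.243896484375, -184.77755737304688), (70.78575897216797, 184.3699493408203), 12.29870319366455)
 hole px [319.3 132.3] 79.0 [ 512.1 -120.    45. ]
[(1345, [321.0, 153.4], [312, 117, 19, 74])]
rect@117 ((526.9732666015625, -184.59339904785156), (15.65041732788086, 64.07174682617188), 12.514313697814941)
blue@45 ((527.6027221679688, -187.53570556640625), (69.7353744506836, 177.7330322265625), 13.003108978271484)
 hole px [321.1 205.1] 60.0 [ 541.6 -248.2   45. ]
 hole px [319.3  87.7] 75.5 [ 512.  -120.6   45. ]
far end tri (array([ 519.58221889, -152.5524425 ,   96.02764541]), [0.2, 0.2])
centroid tri (array([ 527.38550577, -185.78789732,   99.49085193]), [0.0, 0.0])
[ 534.77440064 -230.60012279  221.76451114]
```

```bash
python3 -m jog '[{"linear":[0.048,0.002,0.01],"turn":-0.6},{"linear":[0.048,0.002,0.06],"turn":-0.6},{"linear":[0.048,0.002,0.105],"turn":-0.6},{"linear":[0.048,0.002,0.128],"turn":-0.6},{"linear":[0.048,0.002,0.128],"turn":-0.6}]'
python3 -m jog '[{"linear":[0,0,0],"turn":0},{"linear":[0,0,0],"turn":0},{"linear":[0,0,0],"turn":0},{"linear":[0,0,0],"turn":0},{"linear":[0,0,0],"turn":0}]' 0.005 40
python3 -m jog '[{"linear":[0,0,0],"turn":0},{"linear":[0,0,0],"turn":0},{"linear":[0,0,0],"turn":0},{"linear":[0,0,0],"turn":0}]'
```

```text
time: 3.5
position: [526.0, -182.6, 92.8]
tcp_rot: [-3.139, -0.002, 1.792]
contact_force: [0.2, -0.7, 0.3]
finger_gap: 1.0
gripper_force: 0.0
time: 4.12
position: [527.1, -183.9, 94.1]
tcp_rot: [3.141, 0.0, 1.79]
contact_force: [0.9, 0.3, 0.4]
finger_gap: 0.489
gripper_force: 0.0
time: 4.62
position: [527.0, -183.8, 93.9]
tcp_rot: [-3.142, -0.0, 1.791]
contact_force: [0.3, -0.2, -0.6]
finger_gap: 0.171
gripper_force: 40.0
```

Gripped: opening 15.6 mm against a 16 mm bar. Now I'll lift and go to a spot short of the stand to look at the pins.

```bash
python3 -m jog '[{"linear":[0,0,-0.02],"turn":0},{"linear":[0,0,-0.05],"turn":0},{"linear":[0,0,-0.09],"turn":0},{"linear":[0,0,-0.12],"turn":0},{"linear":[0,0,-0.13],"turn":0}]'
python3 -m jog '[{"linear":[0.02,0.012,0],"turn":0.5},{"linear":[0.055,0.032,0],"turn":1},{"linear":[0.09,0.052,0],"turn":1.8},{"linear":[0.115,0.066,0],"turn":1.8},{"linear":[0.126,0.072,0],"turn":1.8}]'
python3 -m jog '[{"linear":[0,0,0],"turn":0},{"linear":[0,0,0],"turn":0},{"linear":[0,0,0],"turn":0}]'
python3 - <<'E'
from h import *
import json
k=manip.get_calibration("wrist");j=manip.camera("wrist");cv2.imwrite("pics/w3.png",j)
json.dump({q:np.array(v).tolist() for q,v in k.items()},open("w3.json","w"))
print(blobs(j,*RED,None,8)[0]);s=manip.get_state();print(s["contact_force"],s["position"])
E
```

```text
time: 5.25
position: [527.4, -184.0, 225.2]
tcp_rot: [3.14, 0.001, 1.79]
contact_force: [-0.2, -0.5, -4.9]
finger_gap: 0.176
gripper_force: 40.0
time: 5.88
position: [569.5, -43.8, 222.7]
tcp_rot: [-3.14, -0.001, 1.76]
contact_force: [0.4, -0.1, -3.3]
finger_gap: 0.17
gripper_force: 40.0
time: 6.25
position: [569.6, -46.1, 223.8]
tcp_rot: [-3.141, 0.0, 1.758]
contact_force: [0.2, -0.2, -4.0]
finger_gap: 0.17
gripper_force: 40.0
[(54, [320.0, 57.4], [316, 53, 9, 10])]
[-1.55281409 -0.01262257 -3.26608641] [569.67639367 -45.96012948 223.89028247]
```

View pics/w3.png

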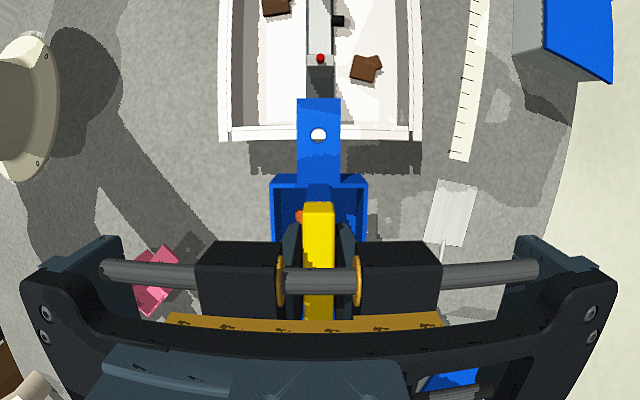

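The view shows the near red pin at (320,57), the front ear hole at (319,135) and the sherd still inside. Next I'll go forward for the far pin, basket underside still above the pins.

```bash
python3 -m jog '[{"linear":[0.03,0,0],"turn":0},{"linear":[0.07,0,0],"turn":0},{"linear":[0.11,0,0],"turn":0},{"linear":[0.13,0,0],"turn":0},{"linear":[0.13,0,0],"turn":0}]'
python3 -m jog '[{"linear":[0,0,0],"turn":0},{"linear":[0,0,0],"turn":0}]'
cat >> h.py <<'E'
def hole(img,k,zear,box=(285,90,355,185)):
    mb=blobs(img,*BLU,box,100)[1]
    cn,h=cv2.findContours(mb,cv2.RETR_CCOMP,cv2.CHAIN_APPROX_NONE)
    best=max((c for n,c in enumerate(cn) if h[0,n,3]>=0),key=cv2.contourArea)
    (x,y),_,_=e=cv2.fitEllipse(best); return (x,y),e[1],plane(ray(k,x,y,1),zear)
E
python3 - <<'E'
from h import *
import json
k=manip.get_calibration("wrist");j=manip.camera("wrist");cv2.imwrite("pics/w4.png",j);s=manip.get_state();p4=s["position"];print(p4,s["tcp_rot"])
k3=json.load(open("w3.json"));i=cv2.imread("pics/w3.png")
r3=blobs(i,*RED,(290,0,350,90),8)[0];r4=blobs(j,*RED,(280,0,370,100),8)[0];print(r3,r4)
A=plane(ray(k3,*r3[0][1],1),102)
for x in r4: print("pin@102",plane(ray(k,*x[1],1),102))
print("near@102",A)
for img,kk,p in((i,k3,np.array([569.7,-46,223.9])),(j,k,p4)):
    h=hole(img,kk,p[2]+11-60); print("hole",h,"rel",h[2]-p, "ear end",)
    yaw=s["tcp_rot"][2];d=h[2]-p;print(" tool xy",d[0]*np.cos(yaw)+d[1]*np.sin(yaw),d[0]*np.sin(yaw)-d[1]*np.cos(yaw))
    m=blobs(img,*BLU,(285,60,355,172),100)[1];ys,xs=np.nonzero(m);e=[]
    for r in range(ys.min()+4,ys.max()-3):
        c=xs[ys==r]; e.append(((c.min()+c.max())/2,r))
    q=np.array([plane(ray(kk,*t,1),p[2]-49)[:2] for t in e]);v=np.linalg.svd(q-q.mean(0))[2][0];v*=np.sign(v[1]);print(" ear yaw",np.degrees(np.arctan2(v[1],v[0])),"tool yaw",np.degrees(yaw))
E
```

```text
time: 6.92
position: [545.4, 83.1, 224.0]
tcp_rot: [3.141, 0.0, 1.76]
contact_force: [-0.0, -1.0, -4.4]
finger_gap: 0.174
gripper_force: 40.0
time: 7.18
position: [545.8, 81.6, 223.9]
tcp_rot: [3.142, 0.0, 1.758]
contact_force: [1.0, 0.2, -4.3]
finger_gap: 0.176
gripper_force: 40.0
[545.71685447  81.67685848 223.87903979] [-3.14157080e+00  1.50299380e-04  1.75805635e+00]
[(54, [320.0, 57.4], [316, 53, 9, 10])] [(61, [319.1, 54.9], [315, 51, 9, 10])]
pin@102 [520.56941364 216.55062289 102.        ]
near@102 [545.64030875  86.7168488  102.        ]
hole ((317.99664306640625, 134.7644500732422), (15.364787101745605, 16.216520309448242), array([556.89793839,  18.33240551, 174.9       ])) rel [-12.80206161  64.33240551 -49.        ] ear end
 tool xy 65.59107557755763 -0.6016514936524597
 ear yaw 100.76594537543703 tool yaw 100.72920923706953
hole ((318.01593017578125, 135.07997131347656), (15.986281394958496, 16.129972457885742), array([533.11215973, 145.73855979, 174.87903979])) rel [-12.60469474  64.0617013  -49.        ] ear end
 tool xy 65.28836051801895 -0.45813131943580565
 ear yaw 100.12465263955839 tool yaw 100.72920923706953
```

View pics/w4.png

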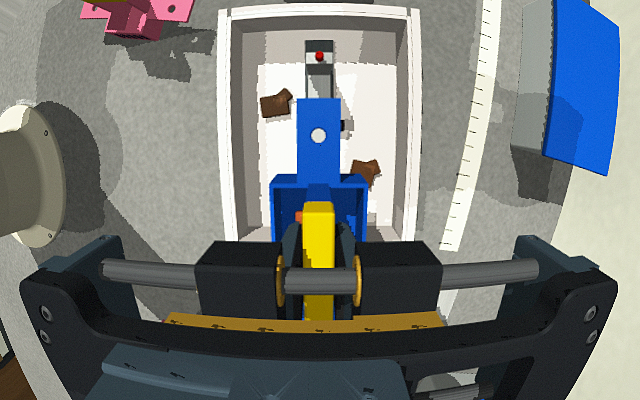

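The far pin is at (319,55) and the ear hole at (318,135). The two pins come out 132.2 mm apart at yaw 100.9°, which fits the text. I'll bring the hole over the pin, about 15 mm above it, and look through it.

```bash
python3 -m jog '[{"linear":[0.03,0.001,0],"turn":-0.2},{"linear":[0.06,0.001,0],"turn":-0.2},{"linear":[0.072,0.001,0.01],"turn":-0.2},{"linear":[0.072,0.001,0.035],"turn":-0.2},{"linear":[0.072,0.001,0.05],"turn":-0.2}]'
python3 -m jog '[{"linear":[0,0,0],"turn":0},{"linear":[0,0,0],"turn":0},{"linear":[0,0,0],"turn":0}]'
cat > look.py <<'E'
import sys
from h import *
k=manip.get_calibration("wrist");j=manip.camera("wrist");s=manip.get_state();p=s["position"];yaw=s["tcp_rot"][2];n=sys.argv[1]
cv2.imwrite(f"pics/{n}.png",j);print(p.round(2),s["tcp_rot"].round(4),s["contact_force"].round(1))
h=hole(j,k,p[2]-49);print("hole",h);r=blobs(j,*RED,(300,100,336,160),4)[0];print(r)
def T(d): return round(d[0]*np.cos(yaw)+d[1]*np.sin(yaw),2),round(d[0]*np.sin(yaw)-d[1]*np.cos(yaw),2)
if r: q=plane(ray(k,*max(r)[1],1),104);print("pin",q,"hole->pin tool",T(q-h[2]))
cv2.imwrite(f"pics/{n}c.png",cv2.resize(j[85:185,270:370],(600,600),interpolation=cv2.INTER_CUBIC))
E
python3 look.py w5
```

```text
time: 7.85
position: [532.6, 152.8, 172.4]
tcp_rot: [-3.14, 0.0, 1.762]
contact_force: [-0.4, -0.9, -4.7]
finger_gap: 0.173
gripper_force: 40.0
time: 8.22
position: [533.5, 153.4, 174.7]
tcp_rot: [3.14, 0.0, 1.762]
contact_force: [0.1, 0.6, -4.3]
finger_gap: 0.175
gripper_force: 40.0
[533.4  153.42 174.58] [3.1404 0.     1.7625] [-0.8 -0.4 -4.3]
hole ((317.8434143066406, 135.07669067382812), (15.379968643188477, 15.706730842590332), array([520.50487118, 217.48076676, 125.57929775]))
[(73, [317.6, 134.8], [313, 130, 10, 11])]
pin [520.45705634 216.83200632 104.        ] hole->pin tool (np.float64(-0.63), np.float64(-0.17))
```

View pics/w5c.png

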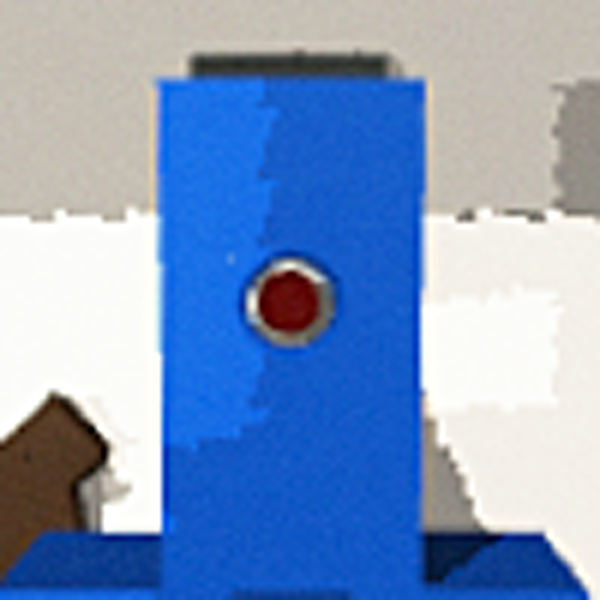

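The far pin sits concentric in the hole to about 0.6 mm. I'll trim that and lower gently with an eye on the force (free reading about −4.3 N).

```bash
python3 -m jog '[{"linear":[-0.0004,0,0.003],"turn":0},{"linear":[-0.0004,0,0.007],"turn":0},{"linear":[-0.0004,0,0.011],"turn":0},{"linear":[-0.0004,0,0.013],"turn":0},{"linear":[-0.0004,0,0.013],"turn":0}]'
python3 -m jog '[{"linear":[0,0,0.0005],"turn":0},{"linear":[0,0,0.001],"turn":0},{"linear":[0,0,0.0015],"turn":0},{"linear":[0,0,0.0015],"turn":0}]'
python3 look.py w6
```

```text
time: 8.9
position: [533.0, 153.0, 160.7]
tcp_rot: [-3.141, 0.0, 1.763]
contact_force: [-0.1, -0.7, -4.1]
finger_gap: 0.177
gripper_force: 40.0
time: 9.4
position: [533.0, 153.1, 159.4]
tcp_rot: [-3.142, -0.0, 1.763]
contact_force: [0.0, -0.1, -4.0]
finger_gap: 0.174
gripper_force: 40.0
[533.11 153.03 159.4 ] [3.1416 0.     1.7626] [ 0.1  0.1 -3. ]
hole ((317.87847900390625, 135.04017639160156), (14.25219440460205, 15.136234283447266), array([520.00990725, 217.1928893 , 110.40010408]))
[(93, [318.6, 135.4], [313, 130, 12, 12])]
pin [520.5970439  216.79737066 104.        ] hole->pin tool (np.float64(-0.5), np.float64(0.5))
```

```bash
python3 -m jog '[{"linear":[-0.0003,0.0003,0.0005],"turn":0},{"linear":[-0.0003,0.0003,0.001],"turn":0},{"linear":[-0.0003,0.0003,0.001],"turn":0}]'
python3 -m jog '[{"linear":[0,0,0.0005],"turn":0},{"linear":[0,0,0.001],"turn":0},{"linear":[0,0,0.001],"turn":0}]'
python3 -m jog '[{"linear":[0,0,0.0005],"turn":0},{"linear":[0,0,0.001],"turn":0},{"linear":[0,0,0.001],"turn":0}]'
```

```text
time: 9.82
position: [533.4, 152.8, 158.4]
tcp_rot: [-3.141, 0.0, 1.763]
contact_force: [0.8, 0.8, -4.0]
finger_gap: 0.173
gripper_force: 40.0
time: 10.2
position: [533.4, 152.8, 157.4]
tcp_rot: [-3.142, 0.0, 1.763]
contact_force: [-0.3, -0.7, -3.6]
finger_gap: 0.167
gripper_force: 40.0
time: 10.58
position: [533.4, 152.8, 156.4]
tcp_rot: [-3.141, 0.0, 1.763]
contact_force: [0.6, 0.2, -3.9]
finger_gap: 0.175
gripper_force: 40.0
```

No contact force 2–3 mm past the pin tops, so both ears have entered. I'll keep going in small steps.

```bash
python3 -m jog '[{"linear":[0,0,0.0005],"turn":0},{"linear":[0,0,0.001],"turn":0},{"linear":[0,0,0.0015],"turn":0},{"linear":[0,0,0.0015],"turn":0}]'
python3 -m jog '[{"linear":[0,0,0.0005],"turn":0},{"linear":[0,0,0.001],"turn":0},{"linear":[0,0,0.0015],"turn":0},{"linear":[0,0,0.0015],"turn":0}]'
python3 look.py w7
```

```text
time: 11.08
position: [533.4, 152.8, 154.9]
tcp_rot: [-3.142, 0.0, 1.763]
contact_force: [-0.6, -0.2, -3.6]
finger_gap: 0.176
gripper_force: 40.0
time: 11.58
position: [533.4, 152.8, 153.4]
tcp_rot: [-3.141, 0.0, 1.763]
contact_force: [0.2, -0.5, -3.7]
finger_gap: 0.174
gripper_force: 40.0
[533.45 152.8  153.43] [3.1416e+00 1.0000e-04 1.7626e+00] [-0.2 -0.  -3.4]
hole ((318.008056640625, 135.17575073242188), (14.345187187194824, 15.09262752532959), array([520.44799523, 216.88074797, 104.42805221]))
[(116, [317.9, 135.3], [312, 130, 13, 12])]
pin [520.39533901 216.76653161 104.        ] hole->pin tool (np.float64(-0.1), np.float64(-0.07))
```

Centred to 0.1 mm, with both holes about 5 mm down the pins. Nominal home is at TCP z ≈ 145.

```bash
python3 -m jog '[{"linear":[0,0,0.001],"turn":0},{"linear":[0,0,0.002],"turn":0},{"linear":[0,0,0.003],"turn":0},{"linear":[0,0,0.003],"turn":0}]'
python3 -m jog '[{"linear":[0,0,0.001],"turn":0},{"linear":[0,0,0.002],"turn":0},{"linear":[0,0,0.003],"turn":0},{"linear":[0,0,0.003],"turn":0}]'
python3 -m jog '[{"linear":[0,0,0.0005],"turn":0},{"linear":[0,0,0.0010],"turn":0},{"linear":[0,0,0.001],"turn":0}]'
```

```text
time: 12.12
position: [533.4, 152.8, 150.3]
tcp_rot: [-3.141, -0.0, 1.763]
contact_force: [-0.1, -0.5, -4.3]
finger_gap: 0.167
gripper_force: 40.0
time: 12.62
position: [533.4, 152.8, 147.3]
tcp_rot: [-3.141, 0.0, 1.763]
contact_force: [-0.2, 0.1, -3.7]
finger_gap: 0.172
gripper_force: 40.0
time: 13.0
position: [533.4, 152.8, 146.4]
tcp_rot: [-3.141, 0.0, 1.763]
contact_force: [-0.2, 0.3, -4.6]
finger_gap: 0.174
gripper_force: 40.0
```

```bash
python3 -m jog '[{"linear":[0,0,0.0003],"turn":0},{"linear":[0,0,0.0006],"turn":0},{"linear":[0,0,0.0006],"turn":0}]'
python3 -m jog '[{"linear":[0,0,0.0003],"turn":0},{"linear":[0,0,0.0005],"turn":0},{"linear":[0,0,0.0005],"turn":0}]'
python3 -m jog '[{"linear":[0,0,0.0002],"turn":0},{"linear":[0,0,0.0004],"turn":0},{"linear":[0,0,0.0004],"turn":0}]'
```

```text
time: 13.38
position: [533.4, 152.8, 145.8]
tcp_rot: [-3.142, 0.0, 1.763]
contact_force: [0.1, 0.2, -3.2]
finger_gap: 0.172
gripper_force: 40.0
time: 13.75
position: [533.4, 152.8, 145.3]
tcp_rot: [-3.142, 0.0, 1.763]
contact_force: [0.4, 0.0, -4.2]
finger_gap: 0.169
gripper_force: 40.0
time: 14.12
position: [533.4, 152.8, 144.9]
tcp_rot: [-3.142, 0.0, 1.763]
contact_force: [0.1, -0.2, -4.3]
finger_gap: 0.179
gripper_force: 40.0
```

```bash
python3 -m jog '[{"linear":[0,0,0.0002],"turn":0},{"linear":[0,0,0.0004],"turn":0},{"linear":[0,0,0.0004],"turn":0}]'
python3 -m jog '[{"linear":[0,0,0.0002],"turn":0},{"linear":[0,0,0.0003],"turn":0},{"linear":[0,0,0.0003],"turn":0}]'
```

```text
time: 14.5
position: [533.5, 152.8, 144.8]
tcp_rot: [3.141, 0.0, 1.763]
contact_force: [-2.5, 0.4, 6.3]
finger_gap: 0.172
gripper_force: 40.0
time: 14.88
position: [533.5, 152.8, 144.8]
tcp_rot: [3.141, 0.0, 1.763]
contact_force: [-3.8, -0.3, 11.6]
finger_gap: 0.173
gripper_force: 40.0
```

Solid stop at z = 144.8, matching the computed home of 145; the push is about 15 N. I'll back off a little, then check that it is level before letting go.

```bash
python3 -m jog '[{"linear":[0,0,-0.0003],"turn":0},{"linear":[0,0,-0.0003],"turn":0}]'
python3 - <<'E'
from h import *
s=manip.get_state();print(s["contact_force"],s["wrist_torque"],s["tcp_rot"])
a=manip.camera("scene");b=manip.camera("side")
cv2.imwrite("pics/h1.png",np.hstack([cv2.resize(a[140:260,310:450],(400,343),interpolation=2),cv2.resize(b[150:285,285:420],(400,343),interpolation=2)]))
E
```

```text
time: 15.12
position: [533.5, 152.8, 144.8]
tcp_rot: [3.141, 0.0, 1.763]
contact_force: [-2.7, -0.9, 6.6]
finger_gap: 0.168
gripper_force: 40.0
[-2.69282162 -0.94058823  6.63960446] [-0.17678094  0.60980834  0.00860664] [3.14130502e+00 1.40461651e-05 1.76259233e+00]
```

View pics/h1.png

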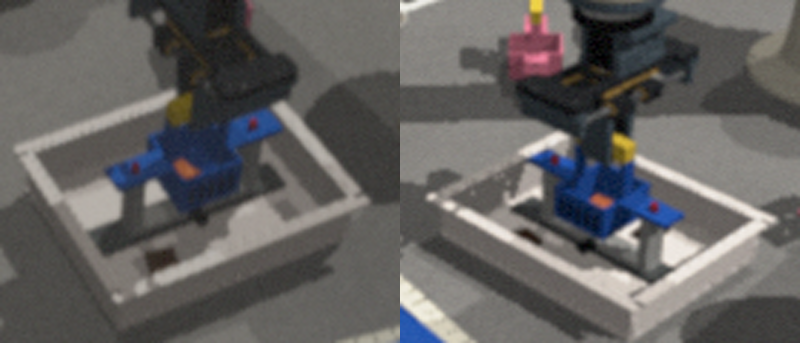

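Both red pins stand through the ears, the ears rest on the posts and the basket looks level, with the sherd inside. Releasing and moving straight up.

```bash
python3 -m jog '[{"linear":[0,0,0],"turn":0},{"linear":[0,0,0],"turn":0},{"linear":[0,0,0],"turn":0},{"linear":[0,0,0],"turn":0},{"linear":[0,0,0],"turn":0}]' 0.06
python3 -m jog '[{"linear":[0,0,-0.01],"turn":0},{"linear":[0,0,-0.03],"turn":0},{"linear":[0,0,-0.06],"turn":0},{"linear":[0,0,-0.1],"turn":0},{"linear":[0,0,-0.12],"turn":0}]'
python3 -m jog '[{"linear":[-0.04,0,0],"turn":0},{"linear":[-0.08,0,0],"turn":0},{"linear":[-0.12,0,0],"turn":0},{"linear":[-0.12,0,0],"turn":0},{"linear":[-0.12,0,0],"turn":0}]'
python3 - <<'E'
from h import *
a=manip.camera("scene");b=manip.camera("side");ks,kb=manip.get_calibration("scene"),manip.get_calibration("side")
w=manip.camera("wrist")
cv2.imwrite("pics/h2.png",np.vstack([np.hstack([cv2.resize(a[140:260,310:450],(400,343),interpolation=2),cv2.resize(b[150:285,285:420],(400,343),interpolation=2)]),cv2.resize(w[:190,160:480],(400,237)).repeat(1,0) if 0 else np.hstack([cv2.resize(w[:200,160:480],(400,250)),np.zeros((250,400,3),np.uint8)])]))
y1=blobs(a,*YEL,(330,140,420,220),30)[0];y2=blobs(b,*YEL,(310,150,400,240),30)[0];print(y1,y2)
print(tri([ray(ks,*max(y1)[1]),ray(kb,*max(y2)[1])]))
E
```

```text
time: 15.85
position: [533.5, 152.8, 144.5]
tcp_rot: [3.142, 0.0, 1.763]
contact_force: [-0.0, 0.4, 0.1]
finger_gap: 0.65
gripper_force: 0.0
time: 16.48
position: [534.1, 153.0, 267.4]
tcp_rot: [3.139, 0.0, 1.763]
contact_force: [0.1, 0.3, -0.6]
finger_gap: 0.659
gripper_force: 0.0
time: 17.1
position: [556.2, 35.3, 264.9]
tcp_rot: [3.141, -0.0, 1.762]
contact_force: [-0.8, 0.5, 0.1]
finger_gap: 0.658
gripper_force: 0.0
[(123, [380.1, 174.1], [369, 169, 23, 13])] [(178, [353.9, 205.4], [345, 198, 19, 16])]
(array([534.49402062, 153.52514673, 159.99390717]), [2.7, 2.7])
```

View pics/h2.png

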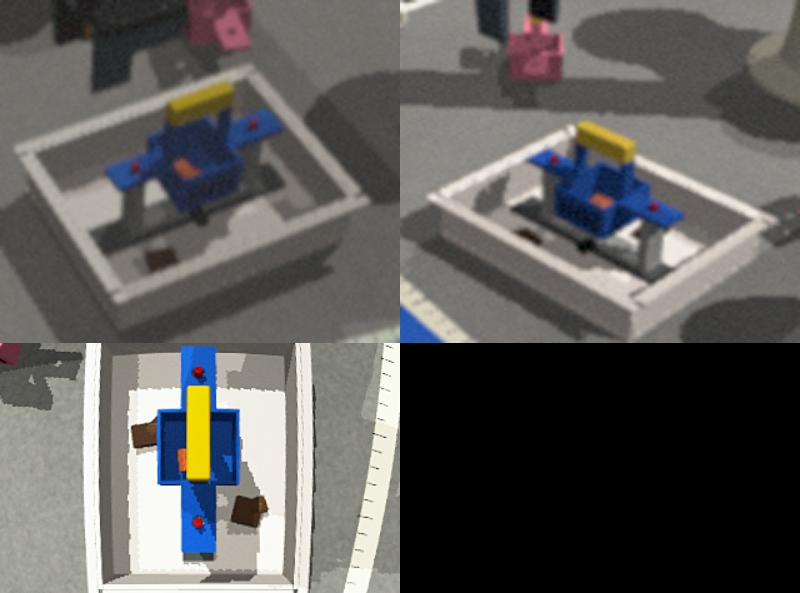

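The basket hangs level on both pins. The bar's centre measures z ≈ 160 by the same two views that read 108 for 105 before, against 156 nominal. The sherd is inside and the gripper is clear.

```bash
python3 -c "
from bench import manip
print(manip.finish_job())"
```

```text
the job is handed in; nothing more can be done
None
```

The blue basket, with its sherd, hangs level and home on both pins over the basin; the push on the stand peaked at about 16 N in the readings, the gripper is released and clear, and the job was handed in at about 17 s.

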